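# Press an accumulator down in the sprung cradle of a pre-charge check stand

## Task

Check the larger of the two round accumulators on the gauge stand: swing the stand's cam lever right over to its other end so that the sprung ring cradle is free to move, lift the larger accumulator out of the wooden carrying block, set it upright with its port down in the cradle and press it down until the cradle is fully home on its stop. Finish while still holding it pressed down there, so that the gauge can be read; leave the smaller accumulator and the other things on the bench alone.

Things in the scene. Friction and masses are not known exactly. Their poses are not given: they have to be found in the camera images.
- stand: Gauge stand, fixed: dark base plate 120 x 198 x 14 mm, ring cradle sliding on two 12 mm guide posts (60 mm either side of its axis along y, tops 104 mm above the bench), cam lever in front (-x), small gauge at the +y end (96 mm from the axis, top 94 mm high). Origin on the bench under the cradle's axis; x from the lever to the back, y to the gauge, z up
- cradle (a joint): Downward travel of the sprung ring cradle in m: 0 = up, 0.020 = fully home (spring sleeves meet the cups on the base). With the lever locked the cam blocks it within 1 mm of the top. Free, the ring starts to move at about 8 N and needs about 17 N at the stop, the accumulator's own weight (about 4 N) included; the springs lift it when the push ends
- cradle_seat (a point): Where the centre of the large shell lies when seated, on the cradle's axis; moves with the cradle: 93 mm above the bench when up, 73 mm when home. The aluminium ring is 92 mm wide, 24 mm high, rim 96 mm above the bench when up; its cone, open below, tapers from 78 to 50 mm and centres the 64 mm shell. A 10 mm brass spigot below, top 36 mm above the bench, enters the port bore
- cam_lever (a joint): Angle of the cam lever in rad: 0 = locked (leans 50 degrees from upright to the stand's -y side, away from the gauge), 1.75 = free (leans 50 degrees to +y, towards the gauge). It swings over the top in the stand's y-z plane and stays where it is left (about 1 N at the knob moves it). Starts near 0. From 1.5 rad on the cradle has its whole travel
- lever_knob (a point): Centre of the black barrel knob (a short cylinder parallel to the pivot axis, 22 mm in diameter, 24 mm long, flat ends to front and back) at the end of the 8 mm lever rod; moves with the lever: 96 mm above the bench at either end of the swing, 127 mm at the top of it. The ring's front is 34 mm behind the lever's plane
- lever_pivot (a point): Point on the lever's pivot axis in the plane in which the knob swings; fixed to the stand, 80 mm in front (-x) of the cradle's axis, 42 mm above the bench. The pivot axis is the stand's x axis; at joint value q the knob lies 85 mm from here, at q - 0.873 rad from vertical, positive towards the stand's +y
- accumulator: The larger accumulator, the one to press: grey round shell 64 mm in diameter, 30 mm hexagon port below with a 16 mm wide, 20 mm deep bore, knurled dark valve cap on top 26 mm in diameter and about 28 mm high, 112 mm high in all, about 0.42 kg. Origin at the centre of the port's underside, z up through the cap. It stands upright in one of the two holes of the wooden block, the port 16 mm deep in it
- accumulator_mid (a point): Centre of the larger accumulator's round shell, 52 mm above its underside
- accumulator_cap (a point): Middle of the larger accumulator's valve cap, 97 mm above its underside; the place to grip it from above. The cap's top is 15 mm higher, the top of the shell 13 mm lower
- small_accumulator: The smaller accumulator, to be left alone: same form, shell 48 mm in diameter, 96 mm high in all; stands in the other hole of the block. Origin at the centre of the port's underside
- rack: Wooden carrying block, fixed, 88 x 176 x 26 mm, with two round holes 38 mm wide and 16 mm deep, 42 mm to either side of its middle along its y axis. Origin at the centre of its underside on the bench
- log_book: Dark red note book lying on the bench, 146 x 100 x 11 mm; bystander. Origin at the centre of its underside
- hex_key: Black hex key lying on the bench, 94 x 44 x 8 mm; bystander. Origin at the centre of its underside
- oil: Oil bottle, white with a red spout, 55 mm wide, 190 mm high; bystander. Origin at the centre of its underside

How it is judged:
On the way, in this order (a step that is already met when the one before it is completed fails the run):
1. the cam lever is swung over, freeing the cradle (value of joint cam_lever above 1.2 rad), for 0.2 s.
2. the larger accumulator sits in the cradle and is pressed down with it to the stop (value of joint cradle above 0.017 m and value of joint cam_lever above 1.2 rad and distance between accumulator_mid and cradle_seat below 0.006 m and angle between accumulator's own z axis and vertical below 0.12 rad and contact force between any of the fingers, the arm and accumulator above 2 N), for 0.2 s.
At the end, for the whole second after the job is handed in: The arm holds the larger accumulator (over 2 N of contact), seated upright in the cradle (within 6 mm of the seat point, tilt under 0.12 rad) and at rest, the cradle pressed to within 3 mm of its stop (over 17 of 20 mm), the cam lever past 1.2 rad (all of step 2 and linear speed of accumulator below 0.02 m/s); the arm keeps its last pose, push and grip.
It fails at once if another thing on the bench is moved by more than 3 cm (distance of any of small_accumulator, log_book, hex_key, oil from where it was at the start of the episode above 0.03 m).
It fails at once if the larger accumulator is tipped over (angle between accumulator's own z axis and vertical above 0.8 rad).
It also fails if it takes over 48 s, if anything falls off the work surface, if the arm or the gripper's body presses on something with over 40 N, if the wrist force passes 120 N, or if a joint passes its speed limit or range.

## Robot

A 6-joint arm with a two-finger parallel gripper is mounted at the origin on a cart in front of the work surface, level with it; the furniture and walls round the work are solid. World frame = base frame: x ahead of the robot, y to its left, z up, the work surface at z = 0. Lengths are in m, angles in rad, forces in N, time in s.
With the tool pointing down it reaches from about 0.425 to 0.95 m from the base axis. Payload 3.5 kg.
Tool frame: the origin (TCP) lies midway between the tips of the shut fingers; the grasp point (between the pads) lies 19 mm behind it; z points along the fingers, y is the line along which they close (so a half turn about z gives the same grasp; the last joint's range is limited). The gripper opens to 85 mm and grips with 20 to 120 N. Pads are 22 mm wide; open, the fingers measure 114 mm over their backs; the gripper's body (76 mm by 85 mm) begins 54 mm behind the grasp point. The pads swing forward as they close: fully open they stand 13 mm farther back than shut.
Start: joints at [-1.367, 0.286, 1.577, -0, 1.279, -0.15], TCP at [0.234, -0.633, 0.231] pointing down, gripper open.
Joint ranges: [-2.77, 2.77], [-0.9, 2.22], [0.21, 2.48], [-1.53, 4.67], [0.24, 2.81], [-2.84, 2.84]. Speed limits (rad/s): [2.79, 2.79, 3.14, 3.14, 3.14, 3.14].

## Interface

Orientations are given as a unit quaternion [x, y, z, w].
In Python, from plant import ctrl gives the robot as it stands.
- The arm moves only by the tool send_rows, never from a script. Its argument "series" is a list that holds one entry, the list of rows, each a list of 7 numbers: the shift along the tool's x, y, z in cm, then the turn, a rotation vector about the tool's x, y, z in rad, then the opening, from -1 (shut) to 1 (fully open). In form: [[[x, y, z, rx, ry, rz, jaw], ...]]. A call has 1 to 10 rows; each row shifts and turns the commanded pose from where the row before left it, along the tool's axes as they then stand; what a row does not reach is not made up. A row lasts 1/8 s, in which the tool goes at most 62.5 mm and 10.7 degrees, less where a joint would pass 70% of its speed; a pose out of reach is approached as far as the arm can. A call is refused whole if a number of a shift passes 6.25 or a number of a turn 0.188, either way. A call with a gripper value outside its range is refused whole. The fingers move at their own pace and stop on an object; "force" is the grip in N (left out, the last holds). Time passes only in rows, so rows that do not move let the fingers close. It gives the time, the measured TCP pose, the force, the opening and the grip force at its end, in the units of the state.
- ctrl.get_state(): the state, without advancing time (a new reading comes with each control period).
- ctrl.read_camera(name): name is "side" or "top" or "wrist"; returns a dict with "img" (384x512x3 uint8, red, green, blue), "fx", "fy", "cx", "cy" (pixels), "k1" (the pictures are not rectified: a ray, as slopes to the right and down, at radius r is drawn at 1 + k1 r^2 times it, then the intrinsics apply), "R" (3x3) and "t" (3): a world point X has camera coordinates R X + t; the wrist camera has in their place "hand_eye" (4x4, takes a point from camera to tool coordinates, whose origin is the TCP and whose axes are the flange's). Camera axes: x right, y down, z forward; pixel columns grow to the right and rows downward; lengths in m; the calibration is good to about 2 mm. A picture is of the moment at which its call begins: read the wrist's pose just before it. There is no depth.
- ctrl.sign_off(): hands the job in; it is judged then, once.
The state is a dict: "time": time; "qpos": joint angles; "dq": joint speeds; "joint_efforts": joint torques, N m; "eef_pos": TCP position; "tcp_rot": TCP orientation; "contact_force": force on the tool from outside, world axes, zero at the start; "wrist_torque": the same for the moment, N m; "opening": opening from 0.0 (shut) to 1.0 (fully open); "finger_force": force on a finger pad.
Only numpy, scipy, OpenCV 4.12 (cv2) and the standard library are available. Lean on these libraries where they do the work, as an engineer would, in place of code of your own. Each camera call takes 0.05 s, during which the arm holds its last target. There are 200 camera calls.

## Working session

There is one attempt and no reset: what is moved stays moved. The work goes in short steps, Python scripts to look and compute and a tool call to move; the robot and the scene stay as the last step left them, time stands still between calls to the robot, and variables do not carry over. Pictures are saved under pics/ and viewed, at most 10 in all, crops included, and the job is handed in when it is done.

Besides the shell and the picture viewer there is one more tool, called as a command line: name --argument value ..., lists and objects as JSON in quotes. send_rows: Moves the arm, as the interface text tells. Its arguments: {"type":"object","properties":{"series":{"type":"array"},"force":{"type":"number"}},"required":["series"]}

```bash
mkdir -p pics; cat > h.py <<'E'
import numpy as np, cv2
from plant import ctrl
def cam(n):
    s=ctrl.get_state(); c=ctrl.read_camera(n)
    if n=="wrist":
        from scipy.spatial.transform import Rotation as Ro
        T=np.eye(4);T[:3,:3]=Ro.from_quat(s["tcp_rot"]).as_matrix();T[:3,3]=s["eef_pos"]
        M=np.linalg.inv(T@np.array(c["hand_eye"]));c["R"]=M[:3,:3];c["t"]=M[:3,3]
    c["R"]=np.array(c["R"]);c["t"]=np.array(c["t"]);return c
def ray(c,u,v):
    a=np.array([(u-c["cx"])/c["fx"],(v-c["cy"])/c["fy"]]);p=a.copy()
    for _ in range(20):p=a/(1+c["k1"]*(p@p))
    return -c["R"].T@c["t"],c["R"].T@np.array([p[0],p[1],1])
def atz(c,u,v,z):
    o,d=ray(c,u,v);return o+d*(z-o[2])/d[2]
def proj(c,X):
    q=c["R"]@np.array(X,float)+c["t"];p=q[:2]/q[2];p=p*(1+c["k1"]*(p@p))
    return p[0]*c["fx"]+c["cx"],p[1]*c["fy"]+c["cy"]
def save(n,c): cv2.imwrite(f"pics/{n}.png",c["img"][:,:,::-1])
E
python3 - <<'E'
from h import *
import pickle
d={}
for n in("top","side"):
    c=cam(n);d[n]=c;save(n+"0",c);print(n,c["fx"],c["k1"],(-c["R"].T@c["t"]).round(3),c["R"].round(2).tolist())
pickle.dump(d,open("c0.pkl","wb"))
print({k:np.round(v,3) for k,v in ctrl.get_state().items()})
E
```

```text
top 417.81996262964185 0.02982436680258113 [ 0.327 -0.217  1.38 ] [[0.01, -1.0, 0.01], [-0.99, -0.01, -0.14], [0.14, -0.0, -0.99]]
side 351.046823369012 0.030333950896989578 [0.036 0.729 0.473] [[-0.9, -0.44, 0.0], [-0.15, 0.3, -0.94], [0.41, -0.85, -0.34]]
{'time': np.float64(0.1), 'qpos': array([-1.367,  0.287,  1.578,  0.   ,  1.279, -0.15 ]), 'dq': array([-0.   ,  0.   , -0.005, -0.001,  0.001, -0.   ]), 'joint_efforts': array([ 1.000e-03, -4.073e+01, -2.937e+01, -0.000e+00,  3.000e-03,
       -0.000e+00]), 'eef_pos': array([ 0.234, -0.633,  0.23 ]), 'tcp_rot': array([ 0.984,  0.176, -0.   , -0.001]), 'contact_force': array([-0.101, -0.356, -0.028]), 'wrist_torque': array([-0.016,  0.006, -0.003]), 'finger_force': np.float64(0.0), 'opening': np.float64(1.002)}
```

View pics/top0.png

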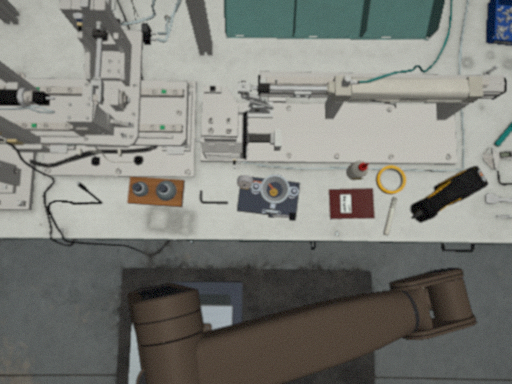

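View pics/side0.png

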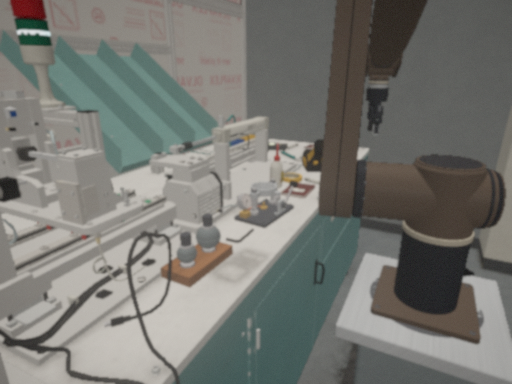

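The top view shows the rack at about (157,192), with the larger accumulator at (166,189). The stand is at (268,196) with its ring at (274,189), the gauge to the left (world +y) at (245,183), and the lever towards the robot. I'll zoom in on the stand and rack.

```bash
python3 - <<'E'
from h import *
import pickle
d=pickle.load(open("c0.pkl","rb"))
t=d["top"]["img"][:,:,::-1];s=d["side"]["img"][:,:,::-1]
a=cv2.resize(t[165:230,120:310],None,fx=4.2,fy=4.2,interpolation=cv2.INTER_CUBIC)
b=cv2.resize(s[165:285,155:315],None,fx=2.6,fy=2.6,interpolation=cv2.INTER_CUBIC)
o=np.zeros((590,800,3),np.uint8);o[:a.shape[0],:a.shape[1]]=a[:,:800];o[275:275+b.shape[0],:b.shape[1]]=b[:315]
cv2.imwrite("pics/crop0.png",o)
c=d["top"]
for n,u,v,z in[("big cap",166,186,.12),("big shell",166.5,190,.062),("small",140,188,.1),("ring",274,189,.096),("base",268,197,.014),("rack",156,191,.026)]:print(n,atz(c,u,v,z).round(3))
E
```

```text
big cap [0.516 0.043 0.12 ]
big shell [0.512 0.053 0.062]
small [0.512 0.127 0.1  ]
ring [ 0.514 -0.287  0.096]
base [ 0.5   -0.272  0.014]
rack [0.513 0.094 0.026]
```

View pics/crop0.png

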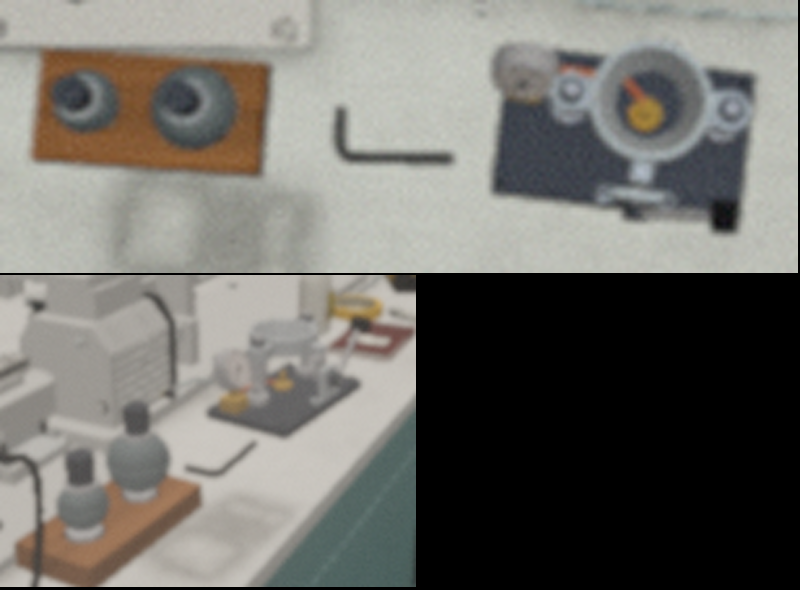

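The crop shows the ring centre at full-image (274.8,189.5), posts at (256.2,186.4) and (294.3,190.7), knob at (292.6,216.2), big cap top at (163.3,188.3) and shell at (166.2,190.7).

```bash
python3 - <<'E'
from h import *
import pickle
from scipy.spatial.transform import Rotation as Ro
c=pickle.load(open("c0.pkl","rb"))["top"]
P={}
for n,u,v,z in[("cap",163.3,188.3,.122),("shell",166.2,190.7,.062),("ring",274.8,189.5,.096),("pL",256.2,186.4,.104),("pR",294.3,190.7,.104),("knob",292.6,216.2,.096),("gauge",245,182,.094),("smallcap",137.9,187.1,.106)]:
    P[n]=atz(c,u,v,z);print(n,P[n].round(4))
d=P["pL"]-P["pR"];print(np.linalg.norm(d),"stand yaw",np.arctan2(-d[0],d[1]))
y=np.array([d[0],d[1]])/np.linalg.norm(d[:2]);x=np.array([y[1],-y[0]])
o=(P["pL"]+P["pR"])[:2]/2; print("axis",o,"x",x,"y",y)
print("knob pred",o-.08*x-.0651*y,"pivot",o-.08*x)
s=ctrl.get_state();print(s["eef_pos"],Ro.from_quat(s["tcp_rot"]).as_matrix().round(3))
E
```

```text
cap [0.5087 0.0504 0.122 ]
shell [0.5098 0.0536 0.062 ]
ring [ 0.5129 -0.2898  0.096 ]
pL [ 0.5207 -0.2318  0.104 ]
pR [ 0.5087 -0.3495  0.104 ]
knob [ 0.4305 -0.3449  0.096 ]
gauge [ 0.5357 -0.1968  0.094 ]
smallcap [0.5138 0.1316 0.106 ]
0.11832104940231183 stand yaw -0.10153123321787112
axis [ 0.51473859 -0.29064136] x [ 0.99485013 -0.10135688] y [0.10135688 0.99485013]
knob pred [ 0.42855225 -0.34729756] pivot [ 0.43515058 -0.28253281]
[ 0.2337805  -0.63258485  0.23002635] [[ 0.938  0.346 -0.   ]
 [ 0.346 -0.938  0.002]
 [ 0.    -0.002 -1.   ]]
```

send_rows --series '[[[0, 0, 0, 0, 0, 0.152, 0.2], [0, 0, 0, 0, 0, 0.151, 0.2], [0, 0, 0, 0, 0, 0.151, 0.2], [2.4, -4.4, 0, 0, 0, 0, 0.2], [2.4, -4.4, 0, 0, 0, 0, 0.2], [2.4, -4.4, 0, 0, 0, 0, 0.2], [2.4, -4.4, 0, 0, 0, 0, 0.2], [2.3, -4.3, 0, 0, 0, 0, 0.2], [2.3, -4.3, 0, 0, 0, 0, 0.2], [2.3, -4.3, 0, 0, 0, 0, 0.2]]]' --force 30

```text
time: 1.35
eef_pos: [0.4291, -0.3445, 0.2308]
tcp_rot: [0.999, -0.05, -0.0, -0.0]
contact_force: [-0.7, -0.1, -0.8]
opening: 0.602
finger_force: 0.0
```

send_rows --series '[[[0, 0, 0, 0, 0, 0, 0.2], [0, 0, 0, 0, 0, 0, 0.2]]]'

```text
time: 1.6
eef_pos: [0.4284, -0.3463, 0.231]
tcp_rot: [0.999, -0.05, -0.0, 0.0]
contact_force: [-0.0, 0.7, -0.2]
opening: 0.601
finger_force: 0.0
```

```bash
python3 - <<'E'
from h import *
import pickle
c=cam("wrist");save("w1",c);pickle.dump(c,open("w1.pkl","wb"))
s=ctrl.get_state();print(s["time"],s["eef_pos"],s["tcp_rot"],s["opening"])
print(proj(c,(.4295,-.346,.096)),proj(c,(.5147,-.2906,.096)),proj(c,(.5207,-.2318,.104)),proj(c,(.5087,-.3495,.104)),proj(c,s["eef_pos"]))
E
```

```text
1.65 [ 0.42812928 -0.34676611  0.23105827] [ 9.98730299e-01 -5.03757708e-02 -2.68639197e-04  4.35942514e-06] 0.6018327256640477
(np.float64(250.3641300076664), np.float64(181.73058774886246)) (np.float64(183.80068157407715), np.float64(101.83077398769704)) (np.float64(119.82188511110533), np.float64(102.648226527445)) (np.float64(245.40216476944042), np.float64(101.22733817930686)) (np.float64(251.56573117260555), np.float64(243.63367435231396))
```

View pics/w1.png

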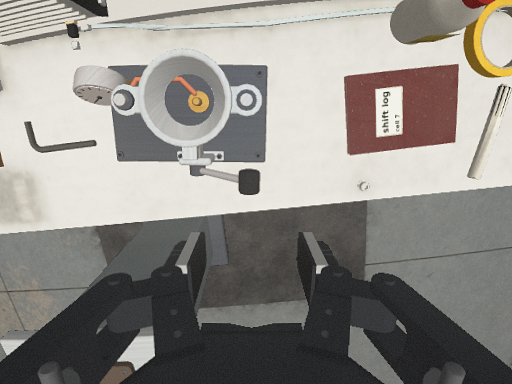

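The wrist view shows the knob at (249,181), posts at (122,98) and (247,99), and the ring at about (186,97). All are within a few mm of the predictions. I'll refine from these.

```bash
python3 - <<'E'
from h import *
import pickle
c=pickle.load(open("w1.pkl","rb"))
print("knob",atz(c,249,181,.098).round(4))
L=atz(c,122,98.5,.104);R=atz(c,247,99.5,.104);print(L.round(4),R.round(4),np.linalg.norm(L-R),(L+R)[:2]/2)
g=cv2.cvtColor(c["img"],cv2.COLOR_RGB2GRAY)
k=cv2.HoughCircles(cv2.GaussianBlur(g[30:170,100:280],(5,5),1),cv2.HOUGH_GRADIENT,1,10,param1=100,param2=20,minRadius=36,maxRadius=52)
print(k[0][:4]+[100,30,0]); print([atz(c,u+100,v+30,.096).round(4) for u,v,_ in k[0][:4]])
b=[proj(c,(.5147+.046*np.cos(a),-.2906+.046*np.sin(a),.096)) for a in np.linspace(0,6.28,9)];print(np.round(b).tolist())
E
```

```text
knob [ 0.4309 -0.3447  0.098 ]
[ 0.5241 -0.2347  0.104 ] [ 0.5101 -0.3511  0.104 ] 0.11728230483914821 [ 0.51710742 -0.29291587]
[[186.5        100.5         45.70000076]
 [181.5         91.5         36.90000153]]
[array([ 0.5156, -0.2934,  0.096 ]), array([ 0.5243, -0.2899,  0.096 ])]
[[176.0, 51.0], [145.0, 70.0], [137.0, 107.0], [157.0, 139.0], [191.0, 149.0], [222.0, 132.0], [231.0, 97.0], [213.0, 62.0], [176.0, 51.0]]
```

send_rows --series '[[[0.15, 0, 3.5, 0, 0, 0, 0.2], [0, 0, 3.5, 0, 0, 0, 0.2], [0, 0, 3.5, 0, 0, 0, 0.2], [0, 0, 3.5, 0, 0, 0, 0.2], [0, 0, 0, 0, 0, 0, 0.2]]]'

```text
time: 2.28
eef_pos: [0.4276, -0.3455, 0.088]
tcp_rot: [0.999, -0.051, -0.003, -0.003]
contact_force: [0.3, 0.2, 0.9]
opening: 0.601
finger_force: 0.0
```

send_rows --series '[[[0, -1.4, 0, 0, 0, 0, 0.2], [0, -1.05, -1.05, 0, 0, 0, 0.2], [0, -1.21, -0.85, 0, 0, 0, 0.2], [0, -1.34, -0.63, 0, 0, 0, 0.2], [0, -1.43, -0.38, 0, 0, 0, 0.2], [0, -1.48, -0.13, 0, 0, 0, 0.2], [0, -1.48, 0.13, 0, 0, 0, 0.2], [0, -1.43, 0.38, 0, 0, 0, 0.2], [0, -1.34, 0.6, 0, 0, 0, 0.2], [0, -1.21, 0.75, 0, 0, 0, 0.2]]]'

```text
time: 3.52
eef_pos: [0.4431, -0.2119, 0.1021]
tcp_rot: [0.999, -0.05, -0.0, -0.0]
contact_force: [-0.2, 0.0, 0.5]
opening: 0.601
finger_force: 0.5
```

send_rows --series '[[[0, -1.05, 0.8, 0, 0, 0, 0.2], [0, -0.3, 0, 0, 0, 0, 0.2], [0, 0, 0, 0, 0, 0, 0.2]]]'

```text
time: 3.9
eef_pos: [0.4442, -0.2008, 0.094]
tcp_rot: [0.999, -0.05, -0.001, 0.001]
contact_force: [0.1, -5.8, -5.2]
opening: 0.6
finger_force: 2.9
```

send_rows --series '[[[0, 0.9, 0, 0, 0, 0, 0.2], [0, 0, -4, 0, 0, 0, 0.2], [0, 0, -5, 0, 0, 0, 0.2], [0, 0, -5, 0, 0, 0, 0.2], [0.8, -5.3, -1, 0, 0, 0, 0.2], [0.8, -5.3, 0, 0, 0, 0, 0.2], [0.8, -5.3, 0, 0, 0, 0, 0.2], [0.8, -5.3, 0, 0, 0, 0, 0.2], [0.8, -5.3, 0, 0, 0, 0, 0.2], [0, 0, 0, 0, 0, 0, 0.2]]]'

```text
time: 5.15
eef_pos: [0.5101, 0.0539, 0.2447]
tcp_rot: [0.999, -0.048, -0.001, -0.001]
contact_force: [-0.3, 0.2, -0.0]
opening: 0.602
finger_force: 0.0
```

```bash
python3 - <<'E'
from h import *
import pickle
from scipy.spatial.transform import Rotation as Ro
c=cam("wrist");pickle.dump(c,open("w2.pkl","wb"));t=cam("top")
s=ctrl.get_state();print(s["time"],s["eef_pos"],Ro.from_quat(s["tcp_rot"]).as_matrix().round(3),s["opening"])
print(proj(c,(.509,.052,.122)))
o=np.zeros((384,800,3),np.uint8);o[:,:512]=c["img"][:,:,::-1]
o[:260,512:800]=cv2.resize(t["img"][165:230,235:307,::-1],(288,260),interpolation=cv2.INTER_CUBIC)
cv2.imwrite("pics/w2.png",o)
E
```

```text
5.25 [0.50992084 0.05117224 0.24466958] [[ 0.995 -0.099 -0.002]
 [-0.099 -0.995  0.   ]
 [-0.002 -0.    -1.   ]] 0.5988925806794265
(np.float64(252.96783584880905), np.float64(186.7343975916259))
```

View pics/w2.png

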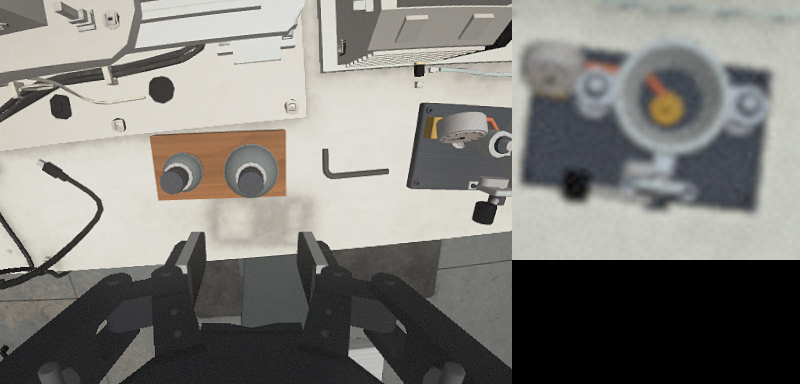

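The lever knob is now on the gauge side at wrist px (485,212), so the lever is free. The big cap's top face is centred at about (250,185).

```bash
python3 - <<'E'
from h import *
import pickle
from scipy.spatial.transform import Rotation as Ro
c=pickle.load(open("w2.pkl","rb"))
print(atz(c,250,185.5,.122),atz(c,250.5,168,.062),proj(c,(.51,.052,.062)))
s=ctrl.get_state();R=Ro.from_quat(s["tcp_rot"]).as_matrix()
for p in [(250,185.5)]:
  X=atz(c,*p,.122);X[2]=.095;print(R.T@(X-s["eef_pos"])*100)
g=cv2.cvtColor(c["img"],cv2.COLOR_RGB2GRAY)[140:205,215:285]
print(cv2.resize(g,None,fx=.25,fy=.25,interpolation=cv2.INTER_AREA))
E
```

```text
[0.51054327 0.05479863 0.122     ] [0.51564259 0.05396334 0.062     ] (np.float64(252.59358473830525), np.float64(172.4576126948919))
[ 0.04877581 -0.36621387 14.96692054]
[[123 123 124 124 125 124 118 117 117 117 119 120 122 123 124 125 125 125]
 [124 125 125 123 120 119 120 111 116 115 118 122 123 120 122 123 123 122]
 [123 121 118 117 116 109 107 116 120 120 119 116 115 126 127 128 128 127]
 [117 117 118 120 100 111 119 125 129 130 130 128 122 114 126 125 125 124]
 [119 120 120 103 107 119 125 131 135 135 136 135 131 122 117 128 124 121]
 [119 119 118  99 114 124 129 135 151 152 141 139 134 128 116 120 114 113]
 [117 117 106 105 118 127 151 184 143 148 180 159 138 132 122 116 116 115]
 [115 113 104 106 119 144 166  76  67  69  80 169 150 134 123 118 120 118]
 [115 116 102 106 118 172  87  84  93  93  85  92 171 130 123 119 120 119]
 [120 121 108 102 115 161  83  94  94  94  95  86 168 128 120 116 120 118]
 [123 123 120  95 111 129  92  94  93  94  93  93 139 124 112 123 127 127]
 [126 126 124 103 102 107  91  92  92  94  94  93 120 117 114 130 130 130]
 [127 127 128 128 102 102  93  93  93  93  94  97 113 111 131 134 134 129]
 [130 129 130 131 129 110  99  95  91  93  96 104 110 126 127 127 127 128]
 [148 150 152 155 157 158 157 142 133 135 147 168 173 173 172 178 184 186]
 [179 180 186 188 192 189 184 182 182 177 178 180 181 178 175 177 184 185]]
```

send_rows --series '[[[0.1, -0.25, 4, 0, 0, 0, 0.2], [0, 0, 4, 0, 0, 0, 0.2], [0, 0, 4, 0, 0, 0, 0.2], [0, 0, 2.9, 0, 0, 0, 0.2], [0, 0, 0, 0, 0, 0, 0.2], [0, 0, 0, 0, 0, 0, -1], [0, 0, 0, 0, 0, 0, -1], [0, 0, 0, 0, 0, 0, -1], [0, 0, 0, 0, 0, 0, -1], [0, 0, 0, 0, 0, 0, -1]]]' --force 80

```text
time: 6.5
eef_pos: [0.513, 0.0529, 0.0982]
tcp_rot: [0.999, -0.05, 0.002, 0.0]
contact_force: [-0.6, -0.8, 5.4]
opening: 0.279
finger_force: 78.8
```

send_rows --series '[[[0, 0, 0, 0, 0, 0, -1], [0, 0, 0, 0, 0, 0, -1]]]'

```text
time: 6.75
eef_pos: [0.513, 0.0529, 0.0982]
tcp_rot: [0.999, -0.05, 0.002, 0.0]
contact_force: [-1.2, -1.1, 6.0]
opening: 0.277
finger_force: 78.8
```

send_rows --series '[[[0, 0, -1, 0, 0, 0, -1], [0, 0, -2, 0, 0, 0, -1], [0, 0, -3, 0, 0, 0, -1], [0, 0, -4, 0, 0, 0, -1], [0, 0, -3, 0, 0, 0, -1], [0, 0, -1, 0, 0, 0, -1], [0, 0, 0, 0, 0, 0, -1]]]'

```text
time: 7.62
eef_pos: [0.5109, 0.0533, 0.2353]
tcp_rot: [0.999, -0.05, -0.001, -0.0]
contact_force: [0.0, 0.8, -5.3]
opening: 0.273
finger_force: 78.7
```

```bash
python3 - <<'E'
from h import *
import pickle
from scipy.spatial.transform import Rotation as Ro
s=ctrl.get_state();print(s["time"],s["eef_pos"],s["opening"],s["finger_force"],s["contact_force"])
w=cam("wrist");d=cam("side");pickle.dump((w,d,s),open("w3.pkl","wb"))
o=np.zeros((384,800,3),np.uint8);o[:,:512]=w["img"][:,:,::-1]
o[:360,512:800]=cv2.resize(d["img"][150:275,160:260,::-1],(288,360),interpolation=cv2.INTER_CUBIC)
cv2.imwrite("pics/w3.png",o)
E
```

```text
7.625 [0.51089047 0.05332132 0.23532711] 0.27294518725306816 78.73588442802429 [ 0.03799559  0.78972208 -5.2913125 ]
```

View pics/w3.png

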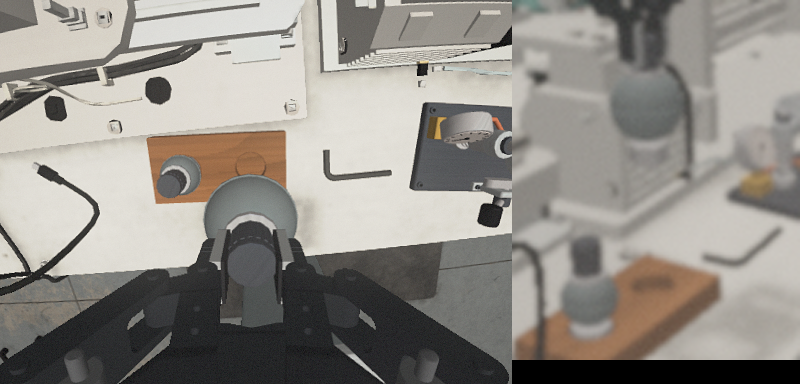

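The larger accumulator is held and looks upright in both views. Its shell outline is centred at about (250.5,221), and the block's hole is empty. Next I'll get its offset relative to the tool.

```bash
python3 - <<'E'
from h import *
import pickle
from scipy.spatial.transform import Rotation as Ro
w,d,s=pickle.load(open("w3.pkl","rb"))
R=Ro.from_quat(s["tcp_rot"]).as_matrix();e=s["eef_pos"]
def tool(X):return (R.T@(X-e)*1000).round(1)
print("shell by px",tool(atz(w,250.5,221,e[2]-.036)))
C=e+[0,0,-.036]
print("expected outline if centred",proj(w,C),[np.round(proj(w,C+R@np.array(v)*.032)) .tolist() for v in((1,0,0),(0,1,0),(0,-1,0))])
z=e[2]-.088+.112;print("captop",proj(w,e+[0,0,z-e[2]]))
g=cv2.medianBlur(w["img"],3)[:,:,0].astype(int)
print(g[165:185:2,250],g[205,196:212],g[205,288:304],g[235:290:4,250],g[262,220:285:4])
t=(.516,-.2922);D=R.T@(np.array([t[0],t[1],e[2]])-e);print(D*100)
E
```

```text
shell by px [-1.3 -0.1 36. ]
expected outline if centred (np.float64(250.68682888184344), np.float64(219.19318622754733)) [[251.0, 174.0], [297.0, 219.0], [204.0, 219.0]]
captop (np.float64(250.60179345895165), np.float64(266.1256213216829))
[157 160 163 162 148 117  97 101 107 110] [220 220 219 217 215 215 214 210 207 179 123  97  89  91  95  98] [116 114 109 107 106 108 126 163 185 189 194 196 196 195 195 194] [61 61 87 88 88 87 88 88 88 88 88 85 84 81] [133  49  88  89  88  88  89  86  88  89  90  86  88  90  44  54 182]
[ 3.96267335e+00  3.43279486e+01 -7.52832338e-03]
```

send_rows --series '[[[0.3, 2.3, 0, 0, 0, 0, -1], [0.5, 4, 0, 0, 0, 0, -1], [0.5, 4.8, 0, 0, 0, 0, -1], [0.6, 5, 0, 0, 0, 0, -1], [0.6, 5, 0, 0, 0, 0, -1], [0.6, 5, 0, 0, 0, 0, -1], [0.5, 4.2, 0, 0, 0, 0, -1], [0.3, 3, 0, 0, 0, 0, -1], [0.2, 1, 0, 0, 0, 0, -1], [0, 0, 0, 0, 0, 0, -1]]]'

```text
time: 8.98
eef_pos: [0.5174, -0.2918, 0.2345]
tcp_rot: [0.999, -0.05, -0.001, -0.001]
contact_force: [-0.2, 0.5, -4.5]
opening: 0.277
finger_force: 79.2
```

send_rows --series '[[[0, 0, 0, 0, 0, 0, -1], [0, 0, 0, 0, 0, 0, -1]]]'

```text
time: 9.22
eef_pos: [0.5181, -0.291, 0.2361]
tcp_rot: [0.999, -0.049, -0.0, -0.0]
contact_force: [0.2, -0.1, -4.5]
opening: 0.274
finger_force: 79.2
```

```bash
python3 - <<'E'
from h import *
from scipy.spatial.transform import Rotation as Ro
s=ctrl.get_state();e=s["eef_pos"];R=Ro.from_quat(s["tcp_rot"]).as_matrix();print(s["time"],e,s["tcp_rot"],s["contact_force"])
print("to go cm",R.T@(np.array([.516,-.2922,e[2]])-e)*100)
w=cam("wrist");d=cam("side")
o=np.zeros((384,800,3),np.uint8);o[:,:512]=w["img"][:,:,::-1]
o[:360,512:800]=cv2.resize(d["img"][140:240,220:300,::-1],(288,360),interpolation=cv2.INTER_CUBIC)
cv2.imwrite("pics/w4.png",o)
L=[proj(w,np.array([.516,-.2922,.104])+s*.06*np.array([.105,.9945,0])) for s in(1,-1)];print(L)
E
```

```text
9.225 [ 0.51807352 -0.29097671  0.23606275] [ 9.98780020e-01 -4.93804225e-02 -8.09291260e-05 -1.97826340e-04] [ 0.21118522 -0.14194182 -4.52271509]
to go cm [-1.94273737e-01  1.42185969e-01 -1.98491223e-05]
[(np.float64(193.66985473465445), np.float64(185.15100022291483)), (np.float64(310.6388117106526), np.float64(185.67308766778126))]
```

View pics/w4.png

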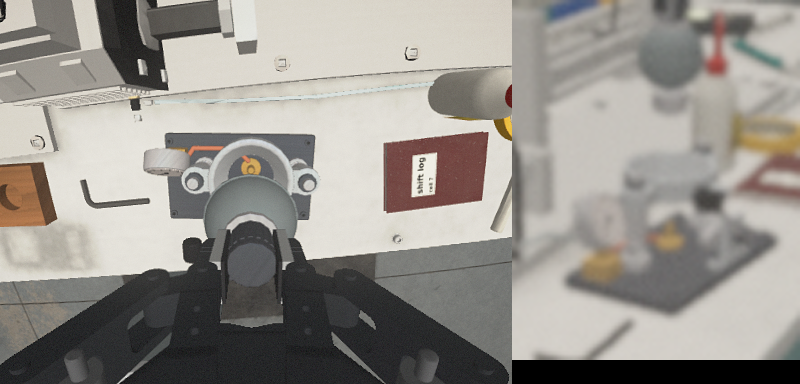

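Post tops are at about (194,182) and (308,183), which puts the cradle axis within about 1 mm of the held accumulator. I'll descend now.

send_rows --series '[[[0, 0, 3, 0, 0, 0, -1], [0, 0, 3, 0, 0, 0, -1], [0, 0, 2.2, 0, 0, 0, -1], [0, 0, 1, 0, 0, 0, -1], [0, 0, 0.5, 0, 0, 0, -1], [0, 0, 0.3, 0, 0, 0, -1], [0, 0, 0.3, 0, 0, 0, -1], [0, 0, 0.3, 0, 0, 0, -1], [0, 0, 0, 0, 0, 0, -1]]]'

```text
time: 10.45
eef_pos: [0.5186, -0.2922, 0.1319]
tcp_rot: [0.999, -0.05, 0.001, 0.0]
contact_force: [-1.8, 3.9, 2.2]
opening: 0.28
finger_force: 79.7
```

send_rows --series '[[[-0.05, -0.1, 0.3, 0, 0, 0, -1], [0, 0, 0.4, 0, 0, 0, -1], [0, 0, 0.4, 0, 0, 0, -1], [0, 0, 0.4, 0, 0, 0, -1], [0, 0, 0.4, 0, 0, 0, -1], [0, 0, 0.3, 0, 0, 0, -1], [0, 0, 0, 0, 0, 0, -1]]]'

```text
time: 11.32
eef_pos: [0.5184, -0.2912, 0.1106]
tcp_rot: [0.999, -0.05, 0.001, 0.0]
contact_force: [-2.9, 5.6, 11.5]
opening: 0.277
finger_force: 81.4
```

send_rows --series '[[[-0.05, -0.15, 0.2, 0, 0, 0, -1], [0, 0, 0.2, 0, 0, 0, -1], [0, 0, 0.2, 0, 0, 0, -1], [0, 0, 0, 0, 0, 0, -1]]]'

```text
time: 11.82
eef_pos: [0.5189, -0.2911, 0.1101]
tcp_rot: [0.999, -0.05, 0.001, 0.001]
contact_force: [-10.2, 9.7, 30.8]
opening: 0.273
finger_force: 83.2
```

send_rows --series '[[[-0.1, -0.1, -0.2, 0, 0, 0, -1], [0, 0, 0, 0, 0, 0, -1], [0, 0, 0, 0, 0, 0, -1]]]'

```text
time: 12.2
eef_pos: [0.5184, -0.2907, 0.11]
tcp_rot: [0.999, -0.05, 0.002, 0.003]
contact_force: [-6.2, 4.1, 19.3]
opening: 0.273
finger_force: 82.0
```

```bash
python3 - <<'E'
from h import *
s=ctrl.get_state();e=s["eef_pos"];print(s["time"],e,s["contact_force"],s["finger_force"],s["wrist_torque"])
w=cam("wrist");d=cam("side")
o=np.zeros((384,800,3),np.uint8);o[:,:512]=w["img"][:,:,::-1]
o[:360,512:800]=cv2.resize(d["img"][140:240,220:300,::-1],(288,360),interpolation=cv2.INTER_CUBIC)
cv2.imwrite("pics/w5.png",o)
E
```

```text
12.2 [ 0.5183628  -0.29072242  0.11002638] [-6.20489738  4.09842457 19.29664035] 81.97251319885254 [ 0.57507252  1.0252353  -0.0118774 ]
```

View pics/w5.png

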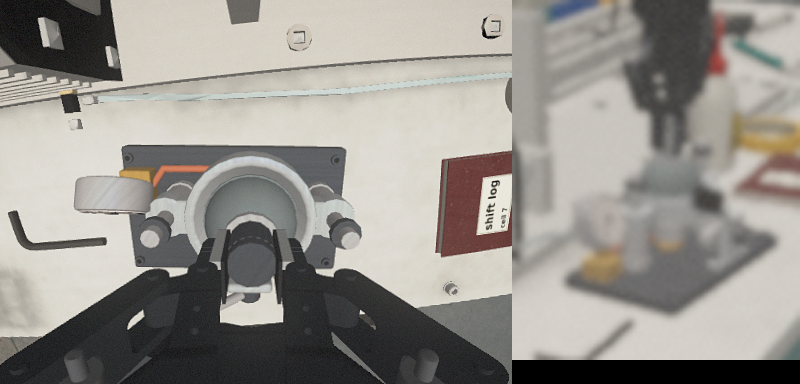

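The wrist view shows the shell seated in the ring, with the ring well down its posts at (155,235) and (345,238). Height stayed at 0.110 m while the push varied between 19 and 31 N, so the cradle is on its stop. I'll hand it in.

```bash
python3 -c "
from plant import ctrl
print(ctrl.sign_off()); s=ctrl.get_state(); print(s['time'],s['eef_pos'],s['contact_force'])"
```

```text
the job is handed in; nothing more can be done
None
the job is handed in; nothing more can be done
```

I swung the lever over to its free end, seated the larger accumulator port down in the cradle, and handed the job in at about 12 s with the arm still pressing it on its stop at about 19 N; the sign-off gave no verdict back.

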